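Wedge the shaker's sprung catch and lift out the tube rack

ROBOT

A 6-joint arm with a two-finger parallel gripper is mounted at the origin on the work surface. World frame = base frame: x ahead of the robot, y to its left, z up, the work surface at z = 0. Lengths are in m, angles in rad, forces in N, time in s.
With the tool pointing down it reaches from about 0.35 to 0.975 m from the base axis. Payload 4.9 kg.
Tool frame: the origin (TCP) lies midway between the tips of the shut fingers; the grasp point (between the pads) lies 19 mm behind it; x points along the fingers, z is the direction in which the jaws open and shut, and the axes are right-handed (so a half turn about x gives the same grasp; the last joint's range is limited). The gripper opens to 85 mm and grips with 20 to 120 N. Pads are 22 mm wide; open, the fingers measure 114 mm over their backs; the gripper's body (76 mm by 85 mm) begins 54 mm behind the grasp point. The pads swing forward as they close: fully open they stand 13 mm farther back than shut.
Start: joints at [-1.258, 0.053, 1.613, -0, 1.476, -0.119], TCP at [0.262, -0.568, 0.231] pointing down, gripper open.
Joint ranges: [-3.01, 3.01], [-1.01, 2.22], [0.06, 2.58], [-1.02, 4.17], [0.09, 2.62], [-3.14, 3.14]. Speed limits (rad/s): [2.57, 2.57, 3.14, 3.14, 3.14, 3.14].

INTERFACE

Orientations are given as a unit quaternion [w, x, y, z].
In Python, from plant import state, cams, workorder, nets gives the robot as it stands.
- The arm moves only by the tool play_rows, never from a script. Its argument "motion" is a list of rows, each a list of 3 entries, a list of its own where there are three numbers: the closure, from -1 (fully open) to 1 (shut), then the shift along the world's x, y, z in m, then the turn about the world's z in rad. A call has 1 to 5 rows; each row is the pose to reach, as a shift and turn from the pose commanded when the call began; what a row does not reach only later rows make up. A row lasts 1/10 s, in which the tool goes at most 50 mm and 8.59 degrees, less where a joint would pass 70% of its speed; a pose out of reach is approached as far as the arm can. A call with a gripper value outside its range is refused whole. The fingers move at their own pace and stop on an object; the grip force is fixed at half the most. Time passes only in rows, so rows that repeat a pose let the fingers close. It gives the time, the measured TCP pose, the force and the opening at its end, in the units of the state.
- state(): the state, without advancing time (a new reading comes with each control period).
- cams.grab_frame(name): name is "scene" or "top" or "wrist"; returns (picture, depth): 420x560x3 uint8, red, green, blue; 420x560 float32, m along the optical axis (not along the pixel's ray), 0 where there is no reading.
- cams.camera_info(name): a dict with "K" (3x3 intrinsics, pixels), "rvec" (rotation vector, rad) and "tvec" (3), from world to camera coordinates, as OpenCV has them. Camera axes: x right, y down, z forward; pixel columns grow to the right and rows downward; lengths in m; the calibration is good to about 2 mm. A picture is of the moment at which its call begins: read the wrist's pose just before it. camera_info takes no time and is no camera call; for the wrist camera it gives the pose at the moment of the call.
- workorder.job_done(): hands the job in, once; it reports no verdict.
Trained networks look in the newest picture that a camera, given by its name, has taken for a name from the list of things; names that differ only in an ending like _2 or _b are one class to them, and where a whole thing is asked for, a point or a joint stands for the part that bears it (a point fixed in the world has none). Each returns a list of dicts, best first, with "score" (0 to 1); they miss things now and then, are a little off and sometimes report something else, mostly with a low value. They report only what shows in the picture. A call takes as long as a camera call.
- nets.recognise(camera, target): "at" ([x, y, z] in m, in world coordinates, good to about 4 mm: the middle of the surface that is visible of it).
- nets.landmark_of(camera, target): "at" ([x, y, z] in m, in world coordinates, good to about 4 mm: a listed point, or the origin of a listed thing).
The state is a dict: "time": time; "joint_pos": joint angles; "joint_vel": joint speeds; "joint_efforts": joint torques, N m; "tool_pos": TCP position; "tool_rot": TCP orientation; "contact_force": force on the tool from outside, world axes, zero at the start; "ft_torque": the same for the moment, N m; "gripper_width": opening from 0.0 (shut) to 1.0 (fully open).
Only numpy, scipy, OpenCV 4.12 (cv2) and the standard library are available. Lean on these libraries where they do the work, as an engineer would, in place of code of your own. Each camera call takes 0.05 s, during which the arm holds its last target.

TASK

Push the yellow tapered prop, narrow end down, all the way into the gap between the shaker's fixed fence and the thumb tab of its red sprung catch, and let go, so that the prop alone holds the catch open. Then lift the blue tube rack straight out by its handle, keep it upright, and set it down gently and flat inside the steel tray; leave the prop wedged in place for the next rack. Leave the amber jar where it stands.

Things in the scene. Friction and masses are not known exactly. Their poses are not given: they have to be found in the camera images.
- prop_mid (a point): Centre, half-way up, of the loose yellow plastic prop (80 g) that stands upright on the bench: a block 40 (its x) x 26 (its y) x 70 mm (z). Its lower 16 mm tapers in y only, evenly from both sides, from 26 mm thick to 16 mm at the foot; it is the same turned half round. Grip it across its 40 mm width (fingers on its x ends), in its upper half.
- slot (a point): Point on the shaker's deck (70 mm above the bench, floor of the gap) under the middle of the prop when it is fully in. Axes are the shaker's: x along the gap, y the way the catch opens, z up. The gap is 17 mm at rest, its middle then at y = -4.5 mm, and 26 mm with the prop in. The prop goes in with its x along this x until its foot rests on the deck; it overhangs the walls by 8 mm at each end.
- fence (a point): Middle of the gap face of the fixed aluminium fence, 28 mm above the deck, at slot y = -13 mm: 24 mm wide (x), 8 mm thick, upright to 28 mm, then flared away from the gap at 45 degrees to 35 mm high. It stands between the rack and the gap.
- catch_tab (a point): Middle of the gap face of the red thumb tab, 28 mm above the deck; moves with the catch, at slot y = +4 mm when shut. Tab 24 mm wide (x), 8 mm thick, upright to 28 mm, then flared away from the gap at 45 degrees to 35 mm high. Red side arms of the catch run along y at x = 27 to 33 mm on both sides, up to 13.5 mm above the deck: keep fingers above them.
- catch (a joint): Travel of the red sprung catch along the shaker's +y (m): 0 shut, its lip 5 mm over the edge of the rack's base flange, at most 0.013. The spring pushes it shut with 3 N when shut plus 0.3 N per mm, and it does not stay open by itself. With the prop fully in it reads about 0.009; from 0.0055 the rack is free.
- rack_handle (a point): Centre of the handle bar of the loose blue tube rack (about 0.35 kg, 100 x 80 mm base flange 6 mm thick) in the shaker's nest. Bar 12 (x) x 64 (y) x 12 mm (z), 79 mm above the rack's underside; grip it across its 12 mm (along its x). Tube caps below it reach 50 mm above the underside. Its axes start along the shaker's.
- rack_base (a point): Centre of the rack's underside, z the rack's up axis; the flange is 100 mm along x, 80 mm along y.
- nest (a point): Centre of the nest's floor on the shaker's deck, 70 mm above the bench, 80 mm from point slot towards -y; axes the shaker's. A rim 8 mm high surrounds the rack with 2.5 mm play on each side.
- tray_in (a point): Centre of the inner floor of the fixed open steel tray: inside 142 (x) x 122 mm (y), rim 16 mm above the bench, floor 4 mm above the bench; its axes are the tray's. The rack fits with its long side along the tray's x (either way round).
- jar: Loose amber glass jar with blue lid, 48 mm diameter, 75 mm high, origin at the centre of its underside; leave it alone.

How it is judged:
By the outcome, as a careful person would: the job done as asked, in the order asked, and still so for the second after the job is handed in, with the robot touching nothing.
It also fails if it takes over 54 s, if anything falls off the work surface, if the arm or the gripper's body presses on something with over 40 N, if the wrist force passes 120 N, or if a joint passes its speed limit or range.

## Working session

There is one attempt and no reset: what is moved stays moved. The work goes in short steps, Python scripts to look and compute and a tool call to move; the robot and the scene stay as the last step left them, time stands still between calls to the robot, and variables do not carry over. Pictures are saved under pics/ and viewed, and the job is handed in when it is done.

Besides the shell and the picture viewer there is one more tool, called after "Emit:" as name(argument=value, ...) on one line, values as JSON. play_rows: Moves the arm, as the interface text tells. Its arguments: {"type":"object","properties":{"motion":{"type":"array","items":{"type":"array"}}},"required":["motion"]}

```bash
mkdir -p pics; python3 - <<'E'
from plant import state,cams,nets
import cv2
print(state())
for n in ("scene","top"):
    p,d=cams.grab_frame(n); cv2.imwrite(f"pics/{n}0.png",p[:,:,::-1])
    for t in ["prop_mid","slot","fence","catch_tab","rack_handle","rack_base","nest","tray_in","jar"]:
        try: r=nets.landmark_of(n,t)
        except Exception as e: r=e; print(n,t,e); continue
        print(n,t,[(x['at'],round(x['score'],2)) for x in r[:2]])
print(state()['time'])
E
```

```text
{'time': 0.0, 'joint_pos': array([-1.25800970e+00,  5.33850494e-02,  1.61431813e+00,  2.47710195e-05,
        1.47598427e+00, -1.19041390e-01]), 'joint_vel': array([ 0.00125631,  0.00280004, -0.00304585,  0.00073349,  0.00010364,
        0.00081225]), 'joint_efforts': array([-1.95075285e-03, -3.93694282e+01, -3.70172489e+01, -2.61788746e-04,
        7.00308665e-03, -1.69698666e-05]), 'tool_pos': array([ 0.26137074, -0.56703187,  0.23003112]), 'tool_rot': array([ 0.59494351,  0.38174816,  0.59607622, -0.38079352]), 'contact_force': array([-0.33518614, -0.16855348,  0.31440002]), 'ft_torque': array([-0.07805447, -0.00021789, -0.02788044]), 'gripper_width': 1.0006283507201457}
scene prop_mid [([0.5851, 0.3647, 0.0359], 0.87)]
scene slot [([0.5692, 0.1192, 0.0682], 0.97)]
scene fence [([0.5663, 0.1128, 0.099], 0.63)]
scene catch_tab [([0.5753, 0.1265, 0.1014], 0.54)]
scene rack_handle [([0.5694, 0.1183, 0.0688], 0.71), ([0.548, 0.0452, 0.1491], 0.62)]
scene rack_base [([0.547, 0.0451, 0.0701], 0.78)]
scene nest [([0.5451, 0.0433, 0.075], 0.7)]
scene tray_in []
scene jar [([0.438, 0.3255, -0.0], 0.72)]
top prop_mid [([0.5867, 0.3666, 0.0343], 0.73)]
top slot [([0.5726, 0.1196, 0.071], 0.9)]
top fence [([0.566, 0.1089, 0.0994], 0.8)]
top catch_tab []
top rack_handle [([0.5469, 0.0504, 0.1457], 0.85)]
top rack_base []
top nest [([0.5466, 0.046, 0.0701], 0.9)]
top tray_in [([0.4643, -0.3123, 0.0018], 0.92)]
top jar [([0.4378, 0.3252, -0.0021], 0.85)]
1.0
```

View pics/scene0.png

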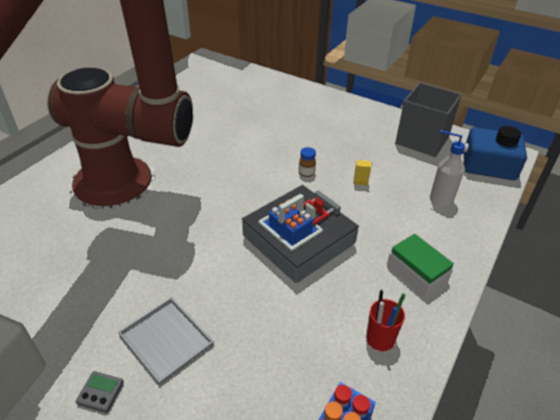

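View pics/top0.png

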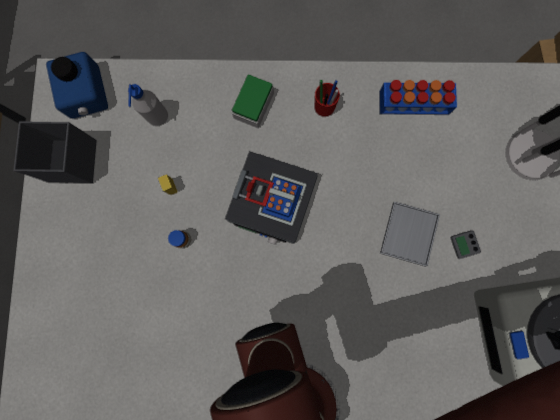

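The scene view shows the jar at (308,160), prop at (362,172), shaker and rack at (300,225) and tray at (166,338). In the top view the prop is at (167,184), the shaker at (272,197) and the tray at (410,233), which agrees with the networks. Next I'll measure the yaws.

```bash
cat > h.py <<'E'
import numpy as np,cv2
from plant import state,cams,nets
from scipy.spatial.transform import Rotation as R
def cloud(n,save=None):
    ci=cams.camera_info(n)
    p,d=cams.grab_frame(n)
    if save: cv2.imwrite(save,p[:,:,::-1])
    K=np.array(ci['K']);Rm=cv2.Rodrigues(np.array(ci['rvec'],float))[0];t=np.array(ci['tvec'],float).ravel()
    v,u=np.mgrid[0:d.shape[0],0:d.shape[1]]
    c=np.stack([(u-K[0,2])/K[0,0]*d,(v-K[1,2])/K[1,1]*d,d],-1)
    w=(c-t)@Rm
    w[d<=0]=np.nan
    return p,d,w
def rect(pts):
    (c,s,a)=cv2.minAreaRect((pts*1000).astype(np.float32)); return np.array(c)/1000,s,a
def tool():
    s=state(); q=s['tool_rot']; r=R.from_quat(np.r_[q[1:],q[0]]).as_matrix()
    return s['tool_pos'],r
E
python3 - <<'E'
from h import *
p,d,w=cloud("top")
ci=cams.camera_info("top");print(ci['K'])
P,r=tool();print(P,r)
hsv=cv2.cvtColor(p,cv2.COLOR_RGB2HSV)
x,y,z=w[...,0],w[...,1],w[...,2]
def near(cx,cy,rr): return (np.hypot(x-cx,y-cy)<rr)
# prop
m=near(.586,.366,.05)&(z>.055); print('prop top',m.sum(),rect(w[m][:,:2]),np.nanmedian(z[m]))
m=near(.555,.075,.2)&(z>.055)&(z<.08); print('shaker',m.sum(),rect(w[m][:,:2]),np.nanmedian(z[m]))
m=near(.464,-.312,.13)&(z>.010); print('tray',m.sum(),rect(w[m][:,:2]),np.nanmedian(z[m]))
m=near(.547,.045,.06)&(z>.14); print('bar',m.sum(),rect(w[m][:,:2]),np.nanmedian(z[m]))
print(cams.camera_info("wrist")); cam=cams.camera_info("wrist")
Rm=cv2.Rodrigues(np.array(cam['rvec']))[0]; print(-Rm.T@np.array(cam['tvec']).ravel()); print(Rm)
E
```

```text
[[406.15456192   0.         282.74673116]
 [  0.         406.15456192 210.17214332]
 [  0.           0.           1.        ]]
[ 0.2615618  -0.56762507  0.23131953] [[ 2.03390591e-05  9.08221411e-01  4.18489985e-01]
 [-1.00624556e-05  4.18489985e-01 -9.08221411e-01]
 [-1.00000000e+00  1.42613321e-05  1.76506302e-05]]
prop top 167 (array([0.58350201, 0.36526392]), (40.098392486572266, 26.66097068786621), 25.681421279907227) 0.06950980042177504
shaker 4050 (array([0.54992542, 0.07644677]), (198.28590393066406, 202.07899475097656), 72.51976013183594) 0.07037740835046298
tray 469 (array([ 0.45440839, -0.34009033]), (200.312255859375, 150.27830505371094), 74.91976928710938) 0.015500690735290083
bar 138 (array([0.54351324, 0.04666952]), (63.060237884521484, 11.92141342163086), 71.90339660644531) 0.15441376337833507
{'K': array([[360.88345838,   0.        , 274.87459483],
       [  0.        , 360.88345838, 213.36510276],
       [  0.        ,   0.        ,   1.        ]]), 'rvec': array([-2.43387797,  1.55729873,  0.22768311]), 'tvec': array([-0.62441263, -0.03796329,  0.38019019])}
[ 0.32717974 -0.53696461  0.37483243]
[[ 4.18964087e-01 -9.08002599e-01 -6.11446839e-04]
 [-8.70171892e-01 -4.01700681e-01  2.85372459e-01]
 [-2.59364553e-01 -1.19028748e-01 -9.58416499e-01]]
```

Emit:
play_rows(motion=[[-1, [0.016, 0.0466, 0], 0.08], [-1, [0.032, 0.0932, 0], 0.16], [-1, [0.048, 0.1398, 0], 0.24], [-1, [0.064, 0.1864, 0], 0.32], [-1, [0.08, 0.233, 0], 0.397]])

```text
time: 1.55
tool_pos: [0.3418, -0.3329, 0.2314]
tool_rot: [0.66, 0.256, 0.659, -0.256]
contact_force: [0.5, -0.7, -0.6]
gripper_width: 1.002
```

Emit:
play_rows(motion=[[-1, [0.016, 0.0466, 0], 0.08], [-1, [0.032, 0.0932, 0], 0.16], [-1, [0.048, 0.1398, 0], 0.24], [-1, [0.064, 0.1864, 0], 0.32], [-1, [0.08, 0.233, 0], 0.397]])

```text
time: 2.05
tool_pos: [0.4218, -0.0997, 0.2317]
tool_rot: [0.697, 0.12, 0.696, -0.12]
contact_force: [0.9, -0.1, 0.3]
gripper_width: 1.002
```

Emit:
play_rows(motion=[[-1, [0.016, 0.0466, 0], 0.08], [-1, [0.032, 0.0932, 0], 0.16], [-1, [0.048, 0.1398, 0], 0.24], [-1, [0.064, 0.1864, 0], 0.32], [-1, [0.08, 0.233, 0], 0.397]])

```text
time: 2.55
tool_pos: [0.5019, 0.1336, 0.2316]
tool_rot: [0.707, -0.02, 0.706, 0.02]
contact_force: [0.8, -0.7, 0.4]
gripper_width: 0.996
```

```bash
python3 - <<'E'
from h import *
p,d,w=cloud("wrist","pics/w1.png")
x,y,z=w[...,0],w[...,1],w[...,2]
def near(cx,cy,rr): return (np.hypot(x-cx,y-cy)<rr)
m=near(.547,.045,.06)&(z>.145)&(z<.16); print('bar',m.sum(),rect(w[m][:,:2]),np.nanmedian(z[m]))
np.savez('w1.npz',p=p,w=w)
p,d,w=cloud("top")
x,y,z=w[...,0],w[...,1],w[...,2]
m=near(.464,-.312,.10)&(z>.010)&(z<.02); print('tray',m.sum(),rect(w[m][:,:2]),np.nanmedian(z[m]))
E
```

```text
bar 1722 (array([0.54621045, 0.04630124]), (64.91070556640625, 12.466020584106445), 72.46406555175781) 0.15535750822730152
tray 336 (array([ 0.46319696, -0.30700357]), (131.68112182617188, 150.24085998535156), 75.20533752441406) 0.015301512486892741
```

View pics/w1.png

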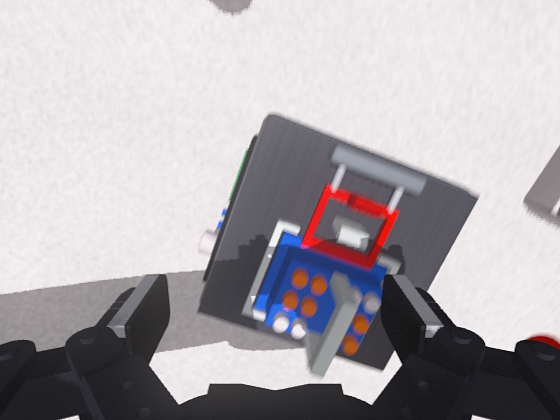

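The wrist view shows the bar at (335,325), the fence at (352,235), the red catch frame around it and the tab at (372,202). I'll measure fence and tab positions in the shaker frame.

```bash
python3 - <<'E'
from h import *
f=np.load('w1.npz');p,w=f['p'],f['w']
hsv=cv2.cvtColor(p,cv2.COLOR_RGB2HSV)
x,y,z=w[...,0],w[...,1],w[...,2]
yaw=np.radians(-17.54); ex=np.array([np.cos(yaw),np.sin(yaw)]); ey=np.array([-ex[1],ex[0]])
bar=np.array([.54621,.04630]); slot=bar+.08*ey; print('slot est',slot)
l=w[...,:2]-slot; a,b=l@ex*1000,l@ey*1000
red=((hsv[...,0]<8)|(hsv[...,0]>172))&(hsv[...,1]>150)
for nm,cm in (('red',red),('grey',hsv[...,1]<90)):
    m=cm&(abs(a)<20)&(abs(b)<40)&(z>.094)&(z<.115)
    print(nm,m.sum(),[np.percentile(q[m],[1,5,50,95,99]).round(1) for q in (a,b,z*1000)])
for bb in range(-36,34,2):
    m=(abs(a)<8)&(abs(b-bb)<1)
    if m.sum(): print(bb,m.sum(),np.nanpercentile(z[m]*1000,[5,50,95]).round(1),hsv[m].mean(0).round())
m=(z>.06)&(z<.08)&(abs(a)<150)&(abs(b)<200); print('deck',rect(w[m][:,:2]))
E
```

```text
slot est [0.57031972 0.12258054]
red 288 [array([-12.6, -12.3,  -2. ,  10. ,  11.3]), array([ 7.7,  8.3, 11.9, 14.7, 14.9]), array([ 95.3,  99.3, 105.2, 107.2, 107.8])]
grey 537 [array([-14.6, -12.3,  -1.8,  10.5,  11.6]), array([-22.6, -21.6, -16.1,   5.2,  37.2]), array([ 94.1,  94.8, 102.8, 107.2, 107.8])]
-36 73 [70.1 83.3 85.3] [154. 197. 141.]
-34 81 [70.1 79.7 84.9] [154. 180. 129.]
-32 16 [69.5 70.7 71.6] [164.  66.  78.]
-30 12 [69.8 70.7 71.5] [142.  27.  82.]
-28 11 [70.5 71.2 71.8] [137.  26.  98.]
-26 3 [70.4 70.9 71.1] [138.  24. 101.]
-22 29 [104.1 105.3 106.2] [166.  37.  96.]
-20 44 [105.8 106.9 107.9] [118.   6. 142.]
-18 59 [103.9 105.1 107.4] [104.   5. 199.]
-16 61 [101.6 103.3 104.7] [101.   3. 222.]
-14 61 [ 99.2 101.1 102.9] [100.   3. 224.]
-12 190 [70.4 84.5 99.8] [108.   3. 177.]
-10 39 [69.8 71.  72. ] [133.   9. 120.]
-8 39 [69.7 70.6 72.2] [138.  16. 106.]
-6 37 [69.7 71.  72. ] [138.  22.  98.]
-4 42 [70.  70.7 72. ] [139.  22.  98.]
-2 36 [69.8 70.8 72.1] [137.  23.  98.]
0 7 [69.7 70.8 72.3] [143.  24.  94.]
2 1 [70.3 70.3 70.3] [153.  29.  96.]
4 11 [98.5 99.2 99.9] [172.  69. 111.]
6 40 [ 99.6 100.9 101.9] [176. 106. 128.]
8 50 [101.8 103.3 301.1] [169. 138. 135.]
10 107 [104.2 301.2 302.5] [103. 104.  90.]
12 255 [ 72.2 301.4 303.1] [ 67. 124. 107.]
14 159 [ 70.1 105.9 303.1] [ 89. 139. 128.]
16 45 [69.7 70.7 98.1] [165.  92. 116.]
18 42 [69.9 70.7 71.8] [147.  29. 100.]
20 42 [70.2 71.  71.7] [135.  21.  99.]
22 39 [70.2 71.  72. ] [135.  21.  99.]
24 43 [69.8 70.6 72.1] [134.  20. 100.]
26 106 [ 70.4 292.4 299.7] [125.  40.  61.]
28 97 [ 70.1 294.2 297.9] [125.  42.  65.]
30 30 [69.7 70.9 71.8] [134.  21.  91.]
32 15 [89.8 90.6 91.7] [133.  20.  90.]
deck (array([0.55462817, 0.07642544]), (198.6844940185547, 198.50828552246094), 72.40716552734375)
```

Emit:
play_rows(motion=[[-1, [0.016, 0.0466, 0], 0.08], [-1, [0.032, 0.0932, 0], 0.16], [-1, [0.048, 0.1398, 0], 0.24], [-1, [0.064, 0.1864, -0.01], 0.32], [-1, [0.0815, 0.231, -0.03], 0.397]])

```text
time: 3.15
tool_pos: [0.584, 0.3626, 0.2043]
tool_rot: [0.691, -0.158, 0.688, 0.159]
contact_force: [0.8, 0.1, 1.1]
gripper_width: 1.002
```

```bash
python3 - <<'E'
from h import *
p,d,w=cloud("wrist","pics/w2.png")
x,y,z=w[...,0],w[...,1],w[...,2]
m=(np.hypot(x-.5835,y-.365)<.05)&(z>.062)&(z<.08); print('prop',m.sum(),rect(w[m][:,:2]),np.nanmedian(z[m]))
P,r=tool(); print(P,np.degrees(np.arctan2(r[1,2],r[0,2])),r[:,0])
E
```

```text
prop 1682 (array([0.58677234, 0.36502493]), (39.819053649902344, 26.562076568603516), 24.036367416381836) 0.07083844601349515
[0.58293231 0.36689805 0.1960535 ] 26.198410816713213 [-0.0039651   0.00184896 -0.99999043]
```

View pics/w2.png

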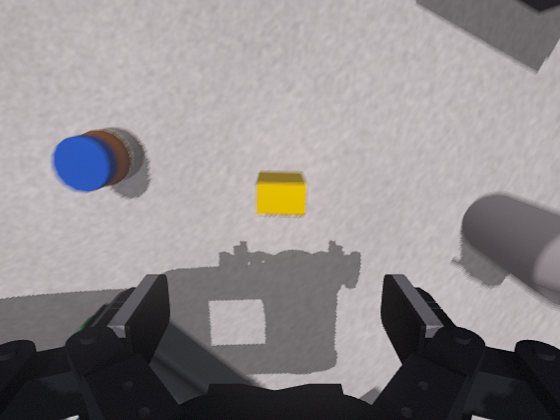

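The prop sits at (281,193), roughly square to the jaws, and the jar is clear at (88,162). The arm was still settling during that picture, so I'll measure again.

```bash
python3 - <<'E'
from h import *
p,d,w=cloud("wrist","pics/w3.png")
x,y,z=w[...,0],w[...,1],w[...,2]
m=(np.hypot(x-.5835,y-.365)<.05)&(z>.062)&(z<.08); c,s,a=rect(w[m][:,:2]);print('prop',m.sum(),c,s,a,np.nanmedian(z[m]))
P,r=tool(); ja=np.degrees(np.arctan2(r[1,2],r[0,2]));print(P,ja,r[:,0]); print(c-P[:2], a-ja, np.radians(a-ja))
E
```

```text
prop 1765 [0.58665857 0.36508777] (40.047725677490234, 26.489990234375) 24.166181564331055 0.07081841684696488
[0.58128942 0.36333418 0.19594383] 25.974988656921784 [-0.007406   -0.00253831 -0.99996935]
[0.00536915 0.00175358] -1.8088070925907296 -0.03156963929913416
```

Emit:
play_rows(motion=[[-1, [0.003, 0.002, -0.04], -0.025], [-1, [0.003, 0.002, -0.085], -0.025], [-1, [0.003, 0.002, -0.13], -0.025], [-1, [0.003, 0.002, -0.155], -0.025], [-1, [0.003, 0.002, -0.168], -0.025]])

```text
time: 3.75
tool_pos: [0.5835, 0.3604, 0.0307]
tool_rot: [0.689, -0.149, 0.693, 0.148]
contact_force: [0.0, 0.1, -0.5]
gripper_width: 1.0
```

Emit:
play_rows(motion=[[-1, [0, 0, 0], 0], [1, [0, 0, 0], 0], [1, [0, 0, 0], 0], [1, [0, 0, 0], 0], [1, [0, 0, 0], 0]])

```text
time: 4.25
tool_pos: [0.5867, 0.3632, 0.0367]
tool_rot: [0.693, -0.149, 0.69, 0.149]
contact_force: [0.6, -0.6, 5.4]
gripper_width: 0.457
```

Emit:
play_rows(motion=[[1, [0, 0, 0], 0], [1, [0, 0, 0], 0], [1, [0, 0, 0], 0]])

```text
time: 4.55
tool_pos: [0.5867, 0.3632, 0.0367]
tool_rot: [0.692, -0.149, 0.69, 0.149]
contact_force: [-0.9, -0.6, 6.0]
gripper_width: 0.46
```

Emit:
play_rows(motion=[[1, [0, 0, 0.03], 0], [1, [0, 0, 0.075], 0], [1, [0, 0, 0.12], 0], [1, [-0.002, -0.02, 0.145], -0.07], [1, [-0.004, -0.06, 0.145], -0.18]])

```text
time: 5.05
tool_pos: [0.5839, 0.305, 0.1861]
tool_rot: [0.706, -0.085, 0.698, 0.087]
contact_force: [0.8, -1.0, -1.5]
gripper_width: 0.457
```

Emit:
play_rows(motion=[[1, [-0.003, -0.04, 0], -0.13], [1, [-0.006, -0.08, 0], -0.25], [1, [-0.01, -0.12, 0], -0.37], [1, [-0.013, -0.16, 0], -0.48], [1, [-0.0143, -0.186, 0], -0.551]])

```text
time: 5.55
tool_pos: [0.5663, 0.1142, 0.179]
tool_rot: [0.698, 0.11, 0.699, -0.11]
contact_force: [0.6, 0.8, -1.1]
gripper_width: 0.46
```

Emit:
play_rows(motion=[[1, [0, 0, 0], 0], [1, [0, 0, 0], 0]])

```text
time: 5.75
tool_pos: [0.5669, 0.1164, 0.1791]
tool_rot: [0.699, 0.108, 0.699, -0.108]
contact_force: [-0.3, -0.4, -0.6]
gripper_width: 0.46
```

```bash
python3 - <<'E'
from h import *
for i in range(2):
    p,d,w=cloud("wrist","pics/w4.png")
    P,r=tool(); print(P,np.degrees(np.arctan2(r[1,2],r[0,2])),r[:,0])
np.savez('w4.npz',p=p,w=w)
E
```

```text
[0.56691706 0.11700324 0.17908877] -17.546138490887877 [-1.13816042e-04  5.43213849e-04 -9.99999846e-01]
[0.56695907 0.11738536 0.1790963 ] -17.50773434441162 [-1.00793123e-04  4.49427944e-04 -9.99999894e-01]
```

View pics/w4.png

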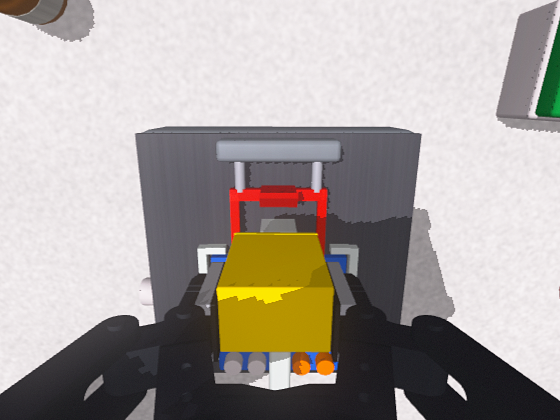

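The prop is held square with the shaker. Its front face spans (217–333, 234–350), the tab is at (279,195) and the fence at (279,225). I'll measure prop against slot in this same picture.

```bash
python3 - <<'E'
from h import *
p,d,w=cloud("wrist","pics/w5.png")
P,r=tool(); print(P)
np.savez('w5.npz',p=p,w=w)
hsv=cv2.cvtColor(p,cv2.COLOR_RGB2HSV)
z=w[...,2]
# shaker yaw from deck
m=(z>.066)&(z<.075)&(np.hypot(w[...,0]-.555,w[...,1]-.076)<.16)
yaw=np.radians(-17.55)
ex=np.array([np.cos(yaw),np.sin(yaw)]); ey=np.array([-ex[1],ex[0]])
l=w[...,:2]-P[:2]; a,b=l@ex*1000,l@ey*1000
yel=(abs(hsv[...,0].astype(int)-26)<8)&(hsv[...,1]>150)&(z>.12)
for zz in range(134,222,6):
    m=yel&(abs(z*1000-zz)<3)
    if m.sum()>20: print('prop z',zz,m.sum(),np.percentile(a[m],[1,50,99]).round(1),np.percentile(b[m],[1,10,50,90,99]).round(1))
red=((hsv[...,0]<8)|(hsv[...,0]>172))&(hsv[...,1]>150)
m=red&(abs(a)<20)&(z>.094)&(z<.112)
print('red',m.sum(),[np.percentile(q[m],[1,5,50,95,99]).round(1) for q in (a,b,z*1000)])
m=red&(abs(a)<45)&(z>.074)&(z<.090)
print('arms',m.sum(),[np.percentile(q[m],[1,5,50,95,99]).round(1) for q in (a,b,z*1000)])
for bb in range(-24,36,2):
    m=(abs(a)<10)&(abs(b-bb)<1)&(z<.112)
    if m.sum(): print(bb,m.sum(),np.nanpercentile(z[m]*1000,[5,50,95]).round(1),hsv[m].mean(0).round())
E
```

```text
[0.5669711  0.11755148 0.17910524]
prop z 146 56 [-18.7  -4.7  19.3] [ 9.3  9.5  9.8 10.2 10.3]
prop z 158 150 [-19.6  -0.5  19.4] [13.1 13.4 13.8 14.2 14.3]
prop z 164 370 [-19.    0.2  18.6] [13.6 13.9 14.2 14.5 14.6]
prop z 170 409 [-19.3  -0.3  18.9] [13.6 13.9 14.2 14.5 14.7]
prop z 176 447 [-19.5   0.1  19. ] [13.6 13.9 14.2 14.4 14.7]
prop z 182 517 [-19.5  -0.3  18.9] [13.6 13.9 14.2 14.5 14.7]
prop z 188 567 [-19.3   0.1  19.2] [13.5 13.8 14.2 14.5 14.7]
prop z 194 660 [-19.6  -0.7  19.4] [13.4 13.8 14.2 14.5 14.9]
prop z 200 757 [-19.8   0.1  20.3] [11.3 13.8 14.2 14.5 14.8]
prop z 206 847 [-19.5  -0.3  19.4] [13.4 13.8 14.2 14.5 14.8]
prop z 212 8008 [-19.7  -0.3  19.1] [-11.   -8.2   3.3  13.7  14.5]
prop z 218 30 [-18.3  19.   19.2] [-8.7 -6.2  1.9 10.4 14. ]
red 560 [array([-10.2,  -9.1,   1.5,  12.4,  13.3]), array([10.5, 10.8, 16.9, 20.3, 20.6]), array([ 94.2,  98.5, 104.8, 107.2, 107.8])]
arms 1591 [array([-31.2, -30.3,   5.9,  33.6,  34.3]), array([-21.1, -14.1,  11.9,  18.5,  18.7]), array([75.8, 79.2, 84.4, 85.7, 88.4])]
-8 3 [83.6 87.5 93.2] [ 53.   7. 125.]
-6 409 [70.5 83.6 97. ] [ 48.   9. 120.]
-4 76 [69.8 71.  71.9] [154.  27.  86.]
-2 80 [69.9 70.9 71.8] [152.  20.  97.]
0 62 [69.6 70.8 71.9] [149.  20.  99.]
2 51 [70.4 71.1 72.2] [124.  25. 101.]
10 31 [ 98.7  99.8 100.6] [  0. 198. 182.]
12 65 [100.1 101.  102.3] [  1. 221. 185.]
14 68 [101.8 103.1 104.1] [  1. 218. 184.]
16 84 [104.  105.2 106.4] [  1. 217. 184.]
18 352 [ 71.2  87.8 107.2] [ 26. 193. 158.]
20 178 [ 70.  104.7 106.7] [ 57. 141. 176.]
22 69 [70.2 71.  72.2] [140.  21. 102.]
24 82 [70.  71.  71.9] [139.  22. 102.]
26 84 [70.1 70.9 72. ] [138.  21. 103.]
28 77 [70.  70.9 72.2] [137.  20. 103.]
30 75 [69.9 70.8 72.1] [136.  19. 104.]
32 71 [70.1 71.  71.9] [134.  20. 105.]
34 83 [70.1 70.9 72.1] [136.  20.  98.]
```

Emit:
play_rows(motion=[[1, [0.0019, 0.0004, -0.015], 0], [1, [0.0019, 0.0004, -0.03], 0], [1, [0.0019, 0.0004, -0.04], 0], [1, [0.0019, 0.0004, -0.04], 0]])

```text
time: 6.3
tool_pos: [0.5676, 0.1172, 0.1363]
tool_rot: [0.697, 0.108, 0.7, -0.108]
contact_force: [-0.7, 0.6, -1.6]
gripper_width: 0.459
```

```bash
cat > m6.py <<'E'
from h import *
import sys
p,d,w=cloud("wrist",sys.argv[1])
s=state();P,r=tool(); print(P,s['contact_force'],s['time'])
hsv=cv2.cvtColor(p,cv2.COLOR_RGB2HSV)
z=w[...,2]
yaw=np.radians(-17.55)
ex=np.array([np.cos(yaw),np.sin(yaw)]); ey=np.array([-ex[1],ex[0]])
l=w[...,:2]-P[:2]; a,b=l@ex*1000,l@ey*1000
yel=(abs(hsv[...,0].astype(int)-26)<8)&(hsv[...,1]>150)&(z>.07)&(abs(a)<25)&(abs(b)<30)
for zz in range(72,182,6):
    m=yel&(abs(z*1000-zz)<3)
    if m.sum()>20: print('prop z',zz,m.sum(),np.percentile(a[m],[1,50,99]).round(1),np.percentile(b[m],[1,50,99]).round(1))
m=yel&(z>np.nanpercentile(z[yel],60)-.003); print('top',np.median(z[m]))
red=((hsv[...,0]<8)|(hsv[...,0]>172))&(hsv[...,1]>150)&(b>0)&(b<40)
m=red&(abs(a)<20)&(z>.094)&(z<.112)
print('tab',m.sum(),[np.percentile(q[m],[1,5,50,95,99]).round(1) for q in (a,b,z*1000)])
m=red&(abs(a)<45)&(z>.078)&(z<.087)
print('arms',m.sum(),[np.percentile(q[m],[1,5,50,95,99]).round(1) for q in (a,b,z*1000)])
for bb in range(8,32,2):
    m=(abs(a)<10)&(abs(b-bb)<1)&(z<.112)
    if m.sum(): print(bb,m.sum(),np.nanpercentile(z[m]*1000,[5,50,95]).round(1),hsv[m].mean(0).round())
E
python3 m6.py pics/w6.png
```

```text
[0.5680213  0.11702989 0.13744069] [ 0.05574008  0.41271213 -1.47220279] 6.35
prop z 102 76 [-20.3  -1.2  18.5] [ 9.3  9.9 10.4]
prop z 114 93 [-20.6  -0.9  18.7] [13.2 13.7 14.3]
prop z 120 355 [-19.9  -0.4  18.2] [13.9 14.3 14.8]
prop z 126 401 [-20.1  -0.9  18.5] [13.8 14.3 14.8]
prop z 132 441 [-19.8  -0.4  18.4] [13.8 14.4 14.9]
prop z 138 505 [-20.   -1.3  18.3] [13.7 14.4 14.9]
prop z 144 562 [-19.7  -0.4  18.7] [13.7 14.4 14.9]
prop z 150 652 [-20.   -0.8  19.9] [11.7 14.4 14.9]
prop z 156 731 [-20.1  -0.7  18.8] [13.6 14.4 15. ]
prop z 162 821 [-20.2  -0.4  19.1] [13.4 14.4 15. ]
prop z 168 6191 [-20.2  -0.7  18.6] [-10.8   4.4  14.8]
prop z 174 2009 [-19.8  -1.4  18.8] [-10.2   2.5  14.4]
top 0.1706232124941492
tab 820 [array([-11.3, -10.4,   0.5,  11.2,  12.1]), array([10.5, 11.4, 17.9, 20.7, 21.1]), array([ 94.4,  95.9, 104.9, 107.2, 107.8])]
arms 1605 [array([-32.2, -31.2,   1.2,  32. ,  33. ]), array([ 0.5,  2.2, 14.3, 18.8, 19. ]), array([78.6, 80.1, 84.3, 85.4, 86. ])]
10 75 [ 98.5 100.8 103.1] [ 12. 167. 107.]
12 89 [ 99.7 100.7 101.9] [  2. 227. 177.]
14 102 [102.  103.  104.1] [  2. 230. 186.]
16 97 [103.9 105.1 105.9] [  2. 228. 186.]
18 566 [ 71.9  88.1 107.1] [  6. 204. 154.]
20 309 [ 70.3 104.6 106.7] [ 54. 156. 178.]
22 112 [ 70.2  71.2 105.4] [130.  41. 114.]
24 116 [70.  70.7 72. ] [142.  21. 102.]
26 106 [69.8 70.8 71.9] [141.  21. 103.]
28 108 [69.8 71.1 72.1] [139.  20. 103.]
30 112 [70.  70.9 71.9] [138.  21. 104.]
```

View pics/w6.png

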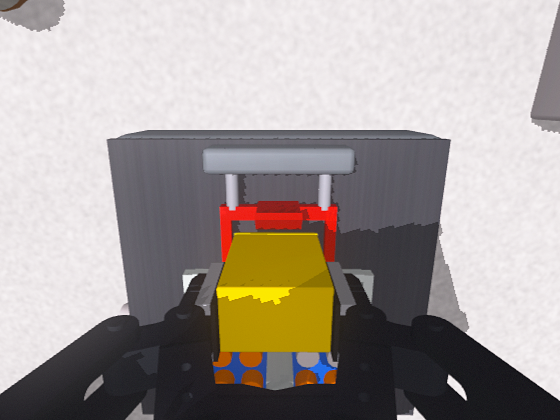

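Emit:
play_rows(motion=[[1, [0.001, 0, -0.003], 0], [1, [0.0013, 0.0011, -0.007], 0], [1, [0.0017, 0.0023, -0.011], 0], [1, [0.0021, 0.0035, -0.015], 0], [1, [0.0025, 0.0047, -0.019], 0]])

```text
time: 6.85
tool_pos: [0.5722, 0.1209, 0.1211]
tool_rot: [0.699, 0.108, 0.698, -0.109]
contact_force: [-2.2, -4.7, 6.0]
gripper_width: 0.462
```

Emit:
play_rows(motion=[[1, [0, 0, 0], 0], [1, [0, 0, 0], 0]])

```text
time: 7.05
tool_pos: [0.572, 0.1211, 0.1204]
tool_rot: [0.699, 0.108, 0.698, -0.108]
contact_force: [0.7, -3.9, 1.0]
gripper_width: 0.461
```

```bash
python3 m6.py pics/w7.png
```

```text
[0.57199503 0.1210963  0.12032111] [ 0.57779467 -5.11062612  2.82469495] 7.1
prop z 96 32 [-19.8  11.9  19.4] [12.  12.7 13.4]
prop z 102 247 [-19.6   0.7  19.1] [13.6 14.1 14.6]
prop z 108 384 [-19.5  -0.7  18.9] [13.7 14.2 14.7]
prop z 114 427 [-19.6  -0.3  18.9] [13.8 14.3 14.7]
prop z 120 499 [-19.6  -0.3  18.8] [13.6 14.3 14.8]
prop z 126 528 [-19.5  -0.3  19.1] [13.7 14.3 14.8]
prop z 132 613 [-19.6  -0.3  19.4] [13.5 14.3 14.8]
prop z 138 698 [-19.6  -0.3  19.3] [13.5 14.3 14.9]
prop z 144 798 [-19.7  -0.5  20.2] [11.5 14.3 15. ]
prop z 150 906 [-19.8  -0.2  19.1] [11.  14.3 14.9]
prop z 156 7579 [-19.8  -0.3  19. ] [-10.8   2.7  14.6]
top 0.1546475797910339
tab 924 [array([-13.9, -12.9,  -2.1,   8.8,   9.7]), array([14.9, 15.4, 21.3, 23.6, 23.9]), array([ 94.4,  95.6, 105. , 107.4, 107.9])]
arms 2003 [array([-34.8, -33.8,  -2.8,  29.5,  30.6]), array([ 0.5,  2.3, 16.7, 21.7, 21.9]), array([78.7, 80.6, 84.3, 85.5, 86.1])]
14 410 [100.1 105.6 111.3] [ 23. 253. 173.]
16 111 [101.1 102.1 103.2] [  2. 228. 186.]
18 116 [102.8 104.  105. ] [  2. 228. 187.]
20 112 [105.  106.2 107.4] [  2. 226. 187.]
22 853 [ 71.   89.2 107.2] [ 15. 194. 161.]
24 236 [ 70.1  71.7 105.9] [ 85. 107. 154.]
26 122 [69.9 70.9 71.9] [141.  20. 102.]
28 127 [69.9 71.1 71.9] [140.  19.  99.]
30 1 [72.2 72.2 72.2] [144.  17.  76.]
```

View pics/w7.png

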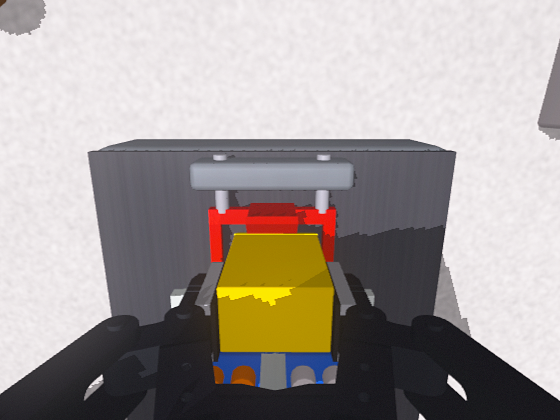

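Emit:
play_rows(motion=[[1, [-0.0014, 0.0011, -0.003], 0], [1, [-0.0014, 0.0012, -0.006], 0], [1, [-0.0014, 0.0012, -0.009], 0], [1, [-0.0014, 0.0012, -0.012], 0], [1, [-0.0014, 0.0012, -0.014], 0]])

```text
time: 7.6
tool_pos: [0.5695, 0.1224, 0.1065]
tool_rot: [0.698, 0.108, 0.699, -0.109]
contact_force: [-5.8, -5.3, 12.0]
gripper_width: 0.458
```

Emit:
play_rows(motion=[[1, [0, 0, 0], 0], [1, [0, 0, 0], 0]])

```text
time: 7.8
tool_pos: [0.5695, 0.1224, 0.1066]
tool_rot: [0.698, 0.108, 0.699, -0.109]
contact_force: [-2.0, -5.7, 5.9]
gripper_width: 0.461
```

```bash
python3 m6.py pics/w8.png
```

```text
[0.56944346 0.12240987 0.1065559 ] [-2.46730503 -4.91313339  6.04000859] 7.85
prop z 84 34 [-19.8 -15.   19.3] [12.4 13.  13.9]
prop z 90 103 [-19.9 -13.4  19.3] [13.6 14.2 14.6]
prop z 96 146 [-19.8 -12.8  19.2] [13.6 14.2 14.7]
prop z 102 389 [-19.7  -0.8  18.8] [13.7 14.2 14.8]
prop z 108 502 [-19.5  -0.3  19. ] [13.7 14.3 14.9]
prop z 114 559 [-19.6   0.1  19.4] [13.6 14.3 14.9]
prop z 120 637 [-19.7   0.1  19.9] [12.4 14.3 14.9]
prop z 126 726 [-19.7  -0.3  19.3] [13.6 14.3 14.9]
prop z 132 828 [-19.7  -0.4  20.4] [11.4 14.4 15. ]
prop z 138 4803 [-19.8  -0.9  19.1] [-10.9   5.5  14.8]
prop z 144 3440 [-19.5   0.8  19.2] [-10.4   2.   14.3]
top 0.1409052095275458
tab 1111 [array([-10.8,  -9.8,   1. ,  11.5,  12.4]), array([14.9, 15.6, 21.9, 24.2, 24.5]), array([ 94.3,  95.6, 104.9, 107.2, 107.8])]
arms 2399 [array([-32. , -30.9,   0.6,  32.4,  33.4]), array([ 0.5,  2.4, 17.3, 22.3, 22.5]), array([78.7, 80.1, 84.3, 85.5, 86.2])]
14 540 [ 99.8 105.7 111.4] [ 23. 254. 165.]
16 116 [100.6 101.6 102.7] [  3. 234. 187.]
18 132 [102.3 103.5 104.6] [  3. 232. 187.]
20 128 [104.5 105.5 106.4] [  2. 229. 187.]
22 951 [ 71.3  89.  107.2] [ 12. 200. 156.]
24 364 [ 70.4 104.6 106.4] [ 61. 146. 177.]
26 149 [70. 71. 72.] [143.  19. 102.]
28 70 [70.3 71.  71.8] [142.  19. 102.]
```

View pics/w8.png

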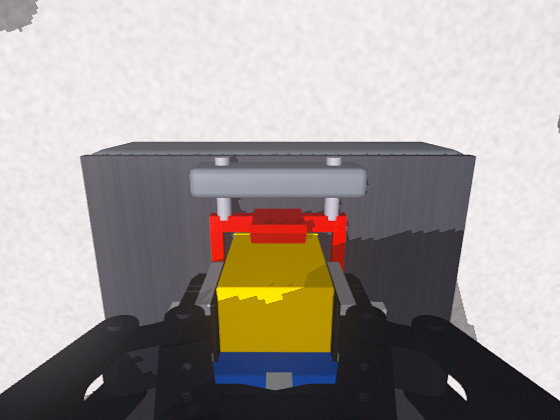

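Prop top is at 0.1409 m against an expected 0.1408 when seated, and the tab has opened about 9 mm. A slight extra press, then release and lift.

Emit:
play_rows(motion=[[1, [0, 0, -0.0015], 0], [1, [0, 0, -0.0015], 0], [-1, [0, 0, -0.001], 0], [-1, [0, 0, -0.001], 0], [-1, [0, 0, -0.001], 0]])

```text
time: 8.35
tool_pos: [0.5694, 0.1234, 0.1043]
tool_rot: [0.698, 0.108, 0.699, -0.108]
contact_force: [-0.8, -0.1, 0.3]
gripper_width: 0.943
```

Emit:
play_rows(motion=[[-1, [0, 0, 0], 0], [-1, [0, 0, 0], 0], [-1, [0, 0, 0.03], 0], [-1, [0, 0, 0.07], 0], [-1, [0, 0, 0.1], 0]])

```text
time: 8.85
tool_pos: [0.5704, 0.123, 0.2071]
tool_rot: [0.699, 0.108, 0.698, -0.108]
contact_force: [-0.2, 0.5, 0.7]
gripper_width: 0.997
```

Emit:
play_rows(motion=[[-1, [0, 0, 0], 0], [-1, [0, 0, 0], 0]])

```text
time: 9.05
tool_pos: [0.5704, 0.1229, 0.2059]
tool_rot: [0.699, 0.108, 0.698, -0.108]
contact_force: [-0.5, 0.4, -0.8]
gripper_width: 0.994
```

```bash
python3 m6.py pics/w9.png; python3 - <<'E'
from h import *
p,d,w=cloud("wrist"); x,y,z=[w[...,i] for i in range(3)]
P,r=tool();print(P, np.degrees(np.arctan2(r[1,2],r[0,2])))
m=(np.hypot(x-.546,y-.046)<.06)&(z>.145)&(z<.165)
print('bar',m.sum()); 
if m.sum(): print(rect(w[m][:,:2]),np.median(z[m]))
E
```

```text
[0.5695344  0.12283125 0.20420071] [-0.72138532  0.16095942  0.08669106] 9.1
prop z 90 37 [-20.1 -13.5  18.7] [13.3 13.6 13.9]
prop z 96 38 [-19.6 -12.7  19.1] [13.1 13.7 13.9]
prop z 102 100 [-19.2  -0.1  18.7] [13.4 13.7 14. ]
prop z 108 116 [-19.8  -0.8  18.4] [13.4 13.8 14.2]
prop z 114 126 [-19.9  -0.8  18.5] [13.3 13.8 14.1]
prop z 120 124 [-19.5  -0.4  18.8] [13.5 13.9 14.2]
prop z 126 141 [-19.3  -0.7  18.5] [13.5 13.9 14.2]
prop z 132 165 [-19.8  -0.   18.7] [13.5 13.9 14.2]
prop z 138 1456 [-20.   -0.7  19.1] [-11.3   3.4  14.2]
prop z 144 1266 [-19.8  -0.   18.5] [-11.    1.6  13.6]
top 0.14096234373211344
tab 447 [array([-11.1, -10. ,   0.6,  11.2,  12.3]), array([14. , 14.2, 19.8, 23.6, 23.9]), array([ 99.4, 100.2, 104.8, 107.2, 107.8])]
arms 920 [array([-32.2, -31.2,   2.5,  32.3,  33.3]), array([ 0.3,  2. , 16.5, 21.7, 21.8]), array([78.8, 82.1, 84.3, 85.6, 86.6])]
14 149 [ 99.6 104.5 111. ] [ 20. 247. 169.]
16 66 [101.  102.  102.9] [  3. 218. 189.]
18 70 [103.1 103.9 105. ] [  3. 217. 188.]
20 60 [105.1 106.2 107.3] [  3. 214. 186.]
22 273 [ 70.6  86.4 107.3] [ 22. 179. 164.]
24 130 [ 70.1  71.9 106.1] [ 91. 106. 160.]
26 55 [69.8 70.8 72.3] [156.  18. 106.]
28 77 [70.  71.1 72. ] [158.  21.  98.]
30 1 [72.8 72.8 72.8] [177.  30.  77.]
[0.56907296 0.12277596 0.20328329] -17.58949935651958
bar 1592
(array([0.54785449, 0.05030776]), (56.645973205566406, 12.024338722229004), 72.52250671386719) 0.1556905739048552
```

View pics/w9.png

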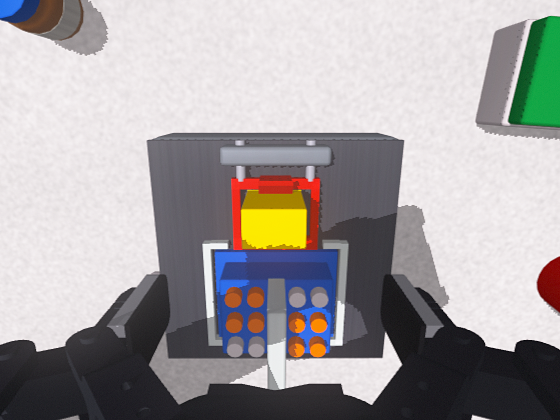

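The prop is wedged upright at (274,220) and the catch has stayed open at (276,185) after release. Moving on to the handle.

Emit:
play_rows(motion=[[-1, [-0.0115, -0.038, 0], 0], [-1, [-0.023, -0.0762, 0], 0], [-1, [-0.023, -0.0762, 0], 0], [-1, [-0.023, -0.0762, -0.02], 0], [-1, [-0.023, -0.0762, -0.02], 0]])

```text
time: 9.65
tool_pos: [0.5445, 0.0468, 0.1808]
tool_rot: [0.696, 0.108, 0.701, -0.108]
contact_force: [-0.5, -0.1, -0.8]
gripper_width: 0.999
```

```bash
python3 - <<'E'
from h import *
for i in range(2):
    p,d,w=cloud("wrist","pics/w10.png"); x,y,z=[w[...,i] for i in range(3)]
    P,r=tool();print(P, np.degrees(np.arctan2(r[1,2],r[0,2])))
m=(np.hypot(x-.546,y-.046)<.06)&(z>.145)&(z<.165)
print('bar',m.sum(),rect(w[m][:,:2]),np.median(z[m]))
yaw=np.radians(-17.55);ex=np.array([np.cos(yaw),np.sin(yaw)])
print('a off',np.percentile((w[m][:,:2]-P[:2])@ex*1000,[2,50,98]))
E
```

```text
[0.54524107 0.04696896 0.1821125 ] -17.587429290034617
[0.54611874 0.0470235  0.18352291] -17.570316410359165
bar 2795 (array([0.54652252, 0.04612329]), (64.52283477783203, 12.055225372314453), 72.39131927490234) 0.15573730546996287
a off [-4.96014203  0.71933761  6.42675736]
```

View pics/w10.png

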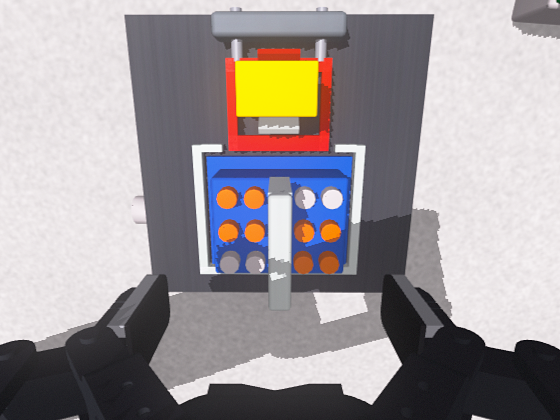

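The bar at (280,245) is centred between the fingers, and the catch lip at (280,143) is clear of the flange edge at (280,157). Descend and grip.

Emit:
play_rows(motion=[[-1, [0.0005, -0.0005, -0.03], 0], [-1, [0.0005, -0.0005, -0.053], 0], [-1, [0.0005, -0.0005, -0.053], 0], [1, [0.0005, -0.0005, -0.053], 0], [1, [0.0005, -0.0005, -0.053], 0]])

```text
time: 10.25
tool_pos: [0.5487, 0.0463, 0.1341]
tool_rot: [0.7, 0.108, 0.698, -0.108]
contact_force: [0.1, -0.1, 0.4]
gripper_width: 0.688
```

Emit:
play_rows(motion=[[1, [0, 0, 0], 0], [1, [0, 0, 0], 0], [1, [0, 0, 0], 0], [1, [0, 0, 0], 0], [1, [0, 0, 0], 0]])

```text
time: 10.75
tool_pos: [0.5473, 0.0463, 0.1328]
tool_rot: [0.699, 0.108, 0.699, -0.108]
contact_force: [-4.6, 0.9, 5.4]
gripper_width: 0.124
```

Emit:
play_rows(motion=[[1, [0, 0, 0.003], 0], [1, [0, 0, 0.008], 0], [1, [0, 0, 0.015], 0], [1, [0, 0, 0.025], 0], [1, [0, 0, 0.04], 0]])

```text
time: 11.25
tool_pos: [0.5469, 0.0461, 0.1721]
tool_rot: [0.698, 0.108, 0.699, -0.108]
contact_force: [-0.2, 0.9, -4.6]
gripper_width: 0.128
```

Emit:
play_rows(motion=[[1, [0, 0, 0.02], 0], [1, [0, 0, 0.03], 0], [1, [0, 0, 0.03], 0], [1, [0, 0, 0.03], 0]])

```text
time: 11.65
tool_pos: [0.5475, 0.0461, 0.2022]
tool_rot: [0.699, 0.108, 0.699, -0.108]
contact_force: [-0.3, -0.1, -6.0]
gripper_width: 0.126
```

```bash
python3 - <<'E'
from h import *
p,d,w=cloud("wrist","pics/w11.png"); x,y,z=[w[...,i] for i in range(3)]
s=state();P,r=tool();print(P, np.degrees(np.arctan2(r[1,2],r[0,2])),s['contact_force'],s['ft_torque'],s['gripper_width'])
p,d,w=cloud("scene","pics/s11.png")
p,d,w=cloud("top","pics/t11.png"); x,y,z=[w[...,i] for i in range(3)]
yaw=np.radians(-15);
m=(np.hypot(x-.464,y+.307)<.11)&(z>.009)&(z<.02); print('tray',m.sum(),rect(w[m][:,:2]),np.median(z[m]))
q=w[m][:,:2]; 
m=(np.hypot(x-.464,y+.307)<.05)&(z<.012); print('floor',np.median(z[m]))
print([ (o['at'],o['score']) for o in nets.landmark_of('top','tray_in')])
E
```

```text
[0.54701814 0.04612158 0.20133484] -17.588300974520923 [-0.49115527 -0.36499528 -4.78400996] [0.04842341 0.06645968 0.01685795] 0.12598497658146918
tray 387 (array([ 0.46336887, -0.3072558 ]), (131.70643615722656, 150.58761596679688), 75.01094818115234) 0.014818333689489425
floor 0.004185204242480467
[([0.4663, -0.3125, 0.0065], 0.58)]
```

View pics/w11.png

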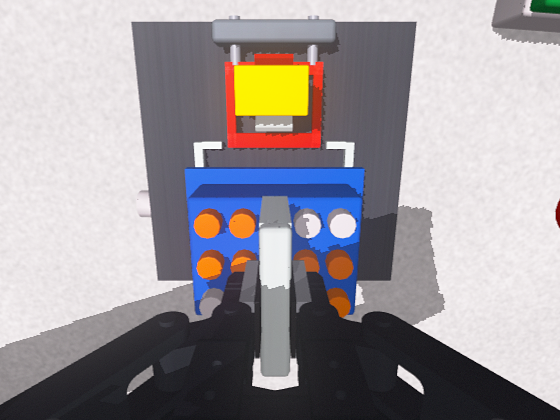

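View pics/s11.png

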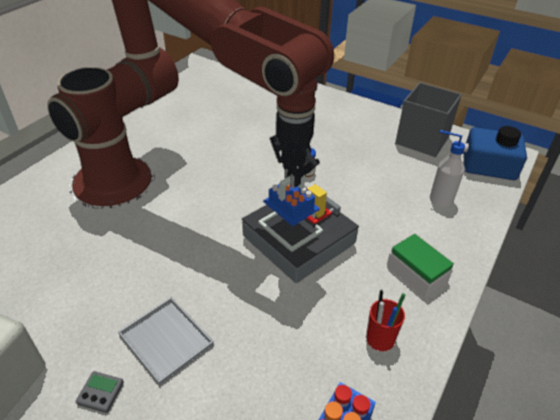

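Emit:
play_rows(motion=[[1, [-0.004, -0.018, 0], 0.005], [1, [-0.012, -0.053, 0], 0.01], [1, [-0.021, -0.091, 0], 0.015], [1, [-0.03, -0.131, 0], 0.02], [1, [-0.039, -0.171, 0], 0.025]])

```text
time: 12.35
tool_pos: [0.5077, -0.1261, 0.2014]
tool_rot: [0.7, 0.099, 0.7, -0.099]
contact_force: [1.3, 0.2, -4.1]
gripper_width: 0.121
```

Emit:
play_rows(motion=[[1, [-0.009, -0.04, 0], 0.005], [1, [-0.018, -0.08, 0], 0.01], [1, [-0.027, -0.12, 0], 0.015], [1, [-0.036, -0.157, 0], 0.02], [1, [-0.041, -0.176, 0], 0.02]])

```text
time: 12.85
tool_pos: [0.4663, -0.3035, 0.2014]
tool_rot: [0.701, 0.093, 0.701, -0.093]
contact_force: [-0.1, 0.7, -4.3]
gripper_width: 0.124
```

Emit:
play_rows(motion=[[1, [-0.001, -0.007, 0], 0], [1, [-0.001, -0.007, 0], 0], [1, [-0.001, -0.007, -0.01], 0], [1, [-0.001, -0.007, -0.02], 0]])

```text
time: 13.25
tool_pos: [0.467, -0.3067, 0.1814]
tool_rot: [0.701, 0.092, 0.701, -0.092]
contact_force: [-0.4, 0.6, -4.3]
gripper_width: 0.127
```

```bash
python3 - <<'E'
from h import *
for i in range(2):
    p,d,w=cloud("wrist","pics/w12.png"); x,y,z=[w[...,i] for i in range(3)]
    s=state();P,r=tool();print(P, np.degrees(np.arctan2(r[1,2],r[0,2])),s['contact_force'],s['time'])
m=(np.hypot(x-.466,y+.307)<.11)&(z>.009)&(z<.02); print('rim',m.sum(),rect(w[m][:,:2]))
yaw=np.radians(-15);ex=np.array([np.cos(yaw),np.sin(yaw)]);ey=np.array([-ex[1],ex[0]])
q=w[m][:,:2]-P[:2]; print('rim a,b',np.percentile(q@ex*1000,[0.5,99.5]),np.percentile(q@ey*1000,[.5,99.5]))
hsv=cv2.cvtColor(p,cv2.COLOR_RGB2HSV)
blue=(abs(hsv[...,0].astype(int)-112)<10)&(hsv[...,1]>150)&(z>.08)&(np.hypot(x-P[0],y-P[1])<.09)
q=w[blue][:,:2]-P[:2]; print('rack a,b',np.percentile(q@ex*1000,[0.5,99.5]),np.percentile(q@ey*1000,[.5,99.5]),np.percentile(z[blue],[1,50,99]))
for t in (0,): 
    for lo in range(100,150,4):
        k=blue&(z*1000>lo)&(z*1000<=lo+4)
        if k.sum()>20: qq=w[k][:,:2]-P[:2];print(lo,k.sum(),np.percentile(qq@ex*1000,[1,99]),np.percentile(qq@ey*1000,[1,99]))
E
```

```text
[ 0.46582841 -0.30579042  0.17865973] -14.91753167494428 [-0.91309673  0.94396351 -6.45912398] 13.3
[ 0.46559101 -0.30571527  0.17900978] -14.923486263869687 [-0.918029   -0.39385054 -5.67188966] 13.35
rim 1680 (array([ 0.46613138, -0.30759027]), (129.4794158935547, 150.4127960205078), 74.97119903564453)
rim a,b [-73.79860532  75.82724416] [-57.42781966  63.01174985]
rack a,b [-49.39052998  47.84017358] [-25.92256951  39.7562778 ] [0.12109353 0.15568572 0.15814192]
116 42 [ 4.74925045 48.4606108 ] [39.37529393 39.98895441]
120 2900 [-49.94455654  48.32693539] [25.77911    39.78330503]
124 292 [-49.6232484   38.32903708] [28.12433651 39.57216076]
128 236 [-41.78324393  38.9303627 ] [31.26607559 31.94362169]
132 231 [-40.71398589  38.93434029] [31.2365958  31.97693156]
136 287 [-40.73560459  39.08242058] [31.17845726 31.93834174]
140 266 [-40.79362435  39.05806016] [31.24069248 31.97027852]
144 295 [-40.50197981  39.45471065] [31.15126354 31.97817668]
148 307 [-40.57746005  39.00116137] [31.23592512 31.88482986]
```

View pics/w12.png

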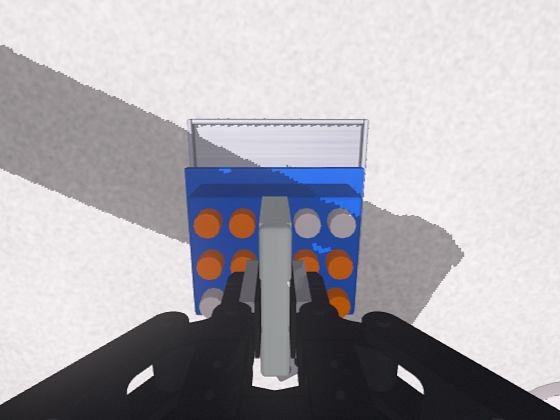

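The rack is level and square over the tray. Only a (+1, −2.3) mm correction is needed, then I'll lower it.

Emit:
play_rows(motion=[[1, [0.001, -0.0023, -0.025], 0], [1, [0.001, -0.0023, -0.055], 0], [1, [0.001, -0.0023, -0.08], 0], [1, [0.001, -0.0023, -0.095], 0], [1, [0.001, -0.0023, -0.1], 0]])

```text
time: 13.85
tool_pos: [0.4666, -0.3088, 0.0798]
tool_rot: [0.7, 0.093, 0.702, -0.091]
contact_force: [0.5, -0.2, -4.6]
gripper_width: 0.124
```

Emit:
play_rows(motion=[[1, [0, 0, 0], 0], [1, [0, 0, -0.001], 0], [1, [0, 0, -0.003], 0], [1, [0, 0, -0.004], 0], [1, [0, 0, -0.005], 0]])

```text
time: 14.35
tool_pos: [0.4678, -0.3105, 0.0777]
tool_rot: [0.701, 0.092, 0.701, -0.093]
contact_force: [-0.0, -0.4, -4.3]
gripper_width: 0.131
```

Emit:
play_rows(motion=[[1, [0, 0, -0.0015], 0], [1, [0, 0, -0.003], 0], [1, [0, 0, -0.0045], 0], [1, [0, 0, -0.006], 0], [1, [0, 0, -0.006], 0]])

```text
time: 14.85
tool_pos: [0.4673, -0.31, 0.0708]
tool_rot: [0.701, 0.093, 0.701, -0.092]
contact_force: [0.8, -0.5, -4.4]
gripper_width: 0.126
```

Emit:
play_rows(motion=[[1, [0, 0, -0.001], 0], [1, [0, 0, -0.002], 0], [1, [0, 0, -0.002], 0]])

```text
time: 15.15
tool_pos: [0.4674, -0.3101, 0.0689]
tool_rot: [0.701, 0.092, 0.701, -0.092]
contact_force: [-0.4, 0.3, -4.1]
gripper_width: 0.126
```

Emit:
play_rows(motion=[[1, [0, 0, -0.0005], 0], [1, [0, 0, -0.001], 0], [1, [0, 0, -0.0015], 0], [1, [0, 0, -0.0015], 0]])

```text
time: 15.55
tool_pos: [0.4675, -0.3101, 0.0675]
tool_rot: [0.701, 0.092, 0.701, -0.092]
contact_force: [-0.3, -1.1, -4.6]
gripper_width: 0.125
```

Emit:
play_rows(motion=[[1, [0, 0, -0.0005], 0], [1, [0, 0, -0.001], 0], [1, [0, 0, -0.001], 0]])

```text
time: 15.85
tool_pos: [0.4675, -0.3103, 0.067]
tool_rot: [0.701, 0.092, 0.701, -0.092]
contact_force: [-2.1, 1.2, -1.2]
gripper_width: 0.127
```

The force has risen from −4.6 to −1.2 N, so the rack is touching the floor. Another 0.5 mm, then release.

Emit:
play_rows(motion=[[1, [0, 0, -0.0005], 0], [1, [0, 0, -0.0007], 0], [1, [0, 0, -0.0007], 0], [1, [0, 0, -0.0007], 0]])

```text
time: 16.25
tool_pos: [0.4675, -0.3103, 0.067]
tool_rot: [0.701, 0.092, 0.701, -0.092]
contact_force: [-4.9, 2.5, 3.8]
gripper_width: 0.124
```

Emit:
play_rows(motion=[[0.3, [0, 0, 0], 0], [0, [0, 0, 0], 0], [-0.5, [0, 0, 0], 0], [-1, [0, 0, 0], 0], [-1, [0, 0, 0], 0]])

```text
time: 16.75
tool_pos: [0.4676, -0.3103, 0.066]
tool_rot: [0.701, 0.092, 0.701, -0.092]
contact_force: [0.9, 0.9, 0.3]
gripper_width: 0.954
```

Emit:
play_rows(motion=[[-1, [0, 0, 0], 0], [-1, [0, 0, 0.02], 0], [-1, [0, 0, 0.06], 0], [-1, [0, 0, 0.1], 0], [-1, [0, 0, 0.14], 0]])

```text
time: 17.25
tool_pos: [0.4673, -0.31, 0.2072]
tool_rot: [0.701, 0.092, 0.701, -0.092]
contact_force: [0.5, -1.3, 0.5]
gripper_width: 0.998
```

Emit:
play_rows(motion=[[-1, [0, 0, 0], 0], [-1, [0, 0, 0], 0]])

```text
time: 17.45
tool_pos: [0.4681, -0.3107, 0.2075]
tool_rot: [0.702, 0.092, 0.7, -0.093]
contact_force: [-0.5, 0.1, -1.2]
gripper_width: 1.0
```

```bash
python3 - <<'E'
from h import *
for i in range(2):
    p,d,w=cloud("wrist","pics/w13.png"); x,y,z=[w[...,i] for i in range(3)]
    P,r=tool();print(P,state()['contact_force'],state()['time'])
yaw=np.radians(-15);ex=np.array([np.cos(yaw),np.sin(yaw)]);ey=np.array([-ex[1],ex[0]])
m=(np.hypot(x-.466,y+.307)<.06)&(z>.075)&(z<.1); print('bar',rect(w[m][:,:2]),np.percentile(z[m],[2,50,98]))
b=(w[m][:,:2]-P[:2])@ey*1000
for lo in (-30,-15,0,15): k=(b>lo)&(b<lo+15); print(lo,np.median(z[m][k]) if k.sum() else None)
p,d,w=cloud("scene","pics/s13.png")
p,d,w=cloud("top","pics/t13.png"); x,y,z=[w[...,i] for i in range(3)]
m=(np.hypot(x-.57,y-.1235)<.04)&(z>.13)&(z<.15); print('prop top',m.sum(),rect(w[m][:,:2]),np.median(z[m]))
print([(o['at'],o['score']) for o in nets.landmark_of('top','jar')])
for c in ('top','scene'):print([(o['at'],o['score']) for o in nets.landmark_of(c,'rack_base')],[(o['at'],o['score']) for o in nets.landmark_of(c,'catch_tab')])
E
```

```text
[ 0.46730779 -0.31001844  0.20547099] [ 0.17234907  0.17344901 -0.43997836] 17.5
[ 0.46685714 -0.30963153  0.20428317] [ 0.35728451 -0.43148675  0.03377182] 17.55
bar (array([ 0.4664884 , -0.30984689]), (63.093666076660156, 11.613553047180176), 75.12953186035156) [0.08380005 0.08970267 0.09113973]
-30 0.08971469266816195
-15 0.08974329183163582
0 0.08976525101604543
15 0.08980833561917084
prop top 173 (array([0.56645044, 0.12459702]), (26.637928009033203, 39.8509635925293), 73.45744323730469) 0.13979914929335951
[([0.4368, 0.3247, -0.0007], 0.55)]
[([0.4665, -0.3092, 0.0051], 0.91)] [([0.5763, 0.1385, 0.0966], 0.66), ([0.4659, -0.3096, 0.0055], 0.64), ([0.4668, -0.3101, 0.08], 0.45)]
[([0.4651, -0.3139, 0.004], 0.77)] [([0.5777, 0.1338, 0.1028], 0.74)]
```

View pics/w13.png

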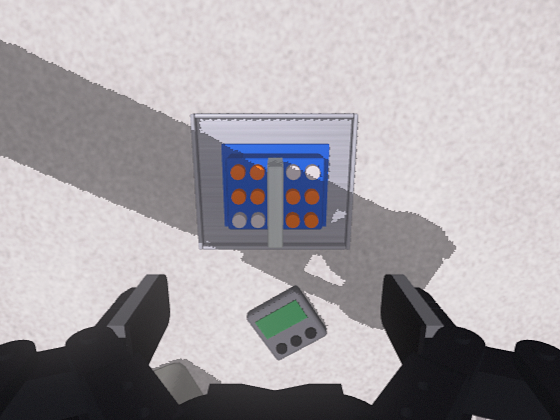

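View pics/s13.png

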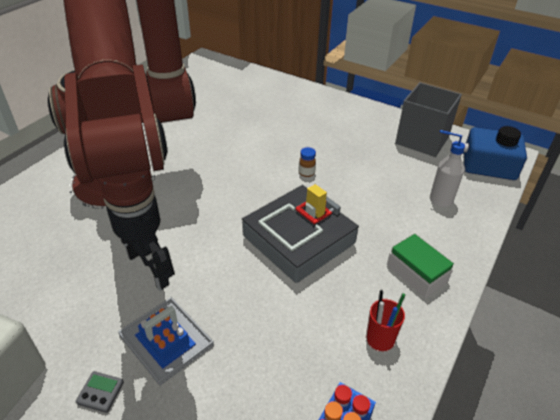

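View pics/t13.png

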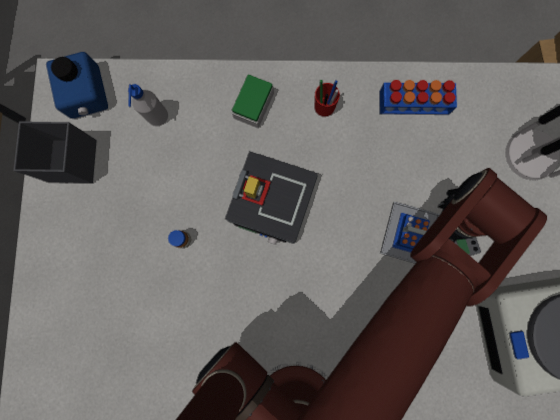

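The rack stands flat in the tray: the bar top is level to 0.1 mm at about 0.089 m (0.0897 m read, including this camera's roughly +0.8 mm offset; 0.089 m expected). The prop is still wedged at the seated height, the jar hasn't moved and the gripper is clear.

```bash
python3 -c "
from plant import workorder;print(workorder.job_done())"
```

```text
the job is handed in; nothing more can be done
None
```

The prop is wedged in the gap and holds the catch open by itself. The blue rack is upright and flat in the steel tray. I handed the job in at about 18 s of the 54 s allowed.

- **Prop and catch:** after I let go, the prop's top read 0.141 m, which is its fully seated height. The tab stayed open by about 9 mm. In the last pictures, after the rack was out, the prop was still upright at the same height (0.140 m).
- **Rack:** it came straight up with no sign of catching on the lip. I lowered it until it touched the tray floor at only a few newtons. The handle bar is level to 0.1 mm, and its top reads 0.0897 m against 0.089 m expected. The rack sits about 2 mm from the tray's centre.
- **Rest of the scene:** the jar's position is unchanged to within about 1 mm. The gripper was open about 6 cm above the rack's handle and touching nothing.
- **Disagreements:** the top and wrist cameras differed by about 3 mm in x, so I did the fine alignment with the wrist camera alone. The top camera network also gave two lower-scored false hits for the catch tab on the rack, which I ignored.

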